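# Clear up after weighing out the spices

## Robot

A 6-joint arm with a two-finger parallel gripper is mounted at the origin on the work surface. World frame = base frame: x ahead of the robot, y to its left, z up, the work surface at z = 0. Lengths are in mm, angles in rad, forces in N, time in s.
With the tool pointing down it reaches from about 400 to 925 mm from the base axis. Payload 12.5 kg.
Tool frame: the origin (TCP) lies midway between the tips of the shut fingers; the grasp point (between the pads) lies 19 mm behind it; z points along the fingers, y is the line along which they close (so a half turn about z gives the same grasp; the last joint's range is limited). The gripper opens to 95 mm and grips with 3 to 60 N. Pads are 20 mm wide; open, the fingers measure 119 mm over their backs; the gripper's body (75 mm by 180 mm) begins 59 mm behind the grasp point.
Start: joints at [1.119, 0.491, 1.559, -0, 1.092, -0.106], TCP at [211.828, 588.027, 214.661] pointing down, gripper open.
Joint ranges: [-3.1, 3.1], [-0.84, 2.19], [0.05, 2.79], [-1.13, 4.28], [0.06, 2.93], [-2.69, 2.69]. Speed limits (rad/s): [2.22, 2.22, 2.79, 3.14, 3.14, 3.14].

## Interface

Orientations are given as [roll, pitch, yaw] about the fixed x, y, z axes, in that order (R = Rz(yaw) Ry(pitch) Rx(roll)).
In Python, from cell import env gives the robot as it stands.
- The arm moves only by the tool arm_command, never from a script. Its argument "targets" is a list of rows, each a list of 5 numbers: the shift along the tool's x, y, z in mm, then the turn about the tool's z in degrees, then the opening, from 0 (shut) to 1 (fully open). In form: [[tx, ty, tz, roll, fingers], ...]. A call has 1 to 5 rows; each row is the pose to reach, as a shift and turn from the pose commanded when the call began, along the tool's axes at that moment; what a row does not reach only later rows make up. A row lasts 1/10 s, in which the tool goes at most 50 mm and 8.59 degrees, less where a joint would pass 70% of its speed; a pose out of reach is approached as far as the arm can. A call with a gripper value outside its range is refused whole. The fingers move at their own pace and stop on an object; the grip force is fixed at half the most. Time passes only in rows, so rows that repeat a pose let the fingers close. It gives the time, the measured TCP pose, the force, the opening and the grip force at its end, in the units of the state.
- env.state(): the state, without advancing time (a new reading comes with each control period).
- env.read_camera(name): name is "side" or "top"; returns a dict with "frame" (384x512x3 uint8, red, green, blue), "vertical_fov" (degrees; the focal length in pixels is half the picture's height over the tangent of half this angle, whatever the lens; pixels are square), "cx", "cy" (the principal point, pixels), "world_from_camera" (4x4, takes a point from camera to world coordinates). Camera axes: x right, y down, z forward; pixel columns grow to the right and rows downward; lengths in mm; the calibration is good to about 2 mm. A picture is of the moment at which its call begins. There is no depth.
- env.job_done(): hands the job in; it is judged then, once.
The state is a dict: "t": time; "joints": joint angles; "qvel": joint speeds; "tau": joint torques, N m; "eef_pos": TCP position; "tcp_rot": TCP orientation; "ft_force": force on the tool from outside, world axes, zero at the start; "moment": the same for the moment, N m; "opening": opening from 0.0 (shut) to 1.0 (fully open); "grip_force": force on a finger pad.
Only numpy, scipy, OpenCV 4.12 (cv2) and the standard library are available. Lean on these libraries where they do the work, as an engineer would, in place of code of your own. Each camera call takes 0.05 s, during which the arm holds its last target. There are 200 camera calls.

## Task

The spices for the grinding stone are weighed out, so clear up: switch off the kitchen scale by a firm press on its round on/off key, hang the little steel pail by its handle on the hook of the stand, and put every spice jar and tin back on the low wooden shelf, upright in one straight, unbroken row along the middle of the board, side by side with no more than about two fingers' width (30 mm) between neighbours. The order of the steps and of the jars does not matter; leave the dish, the steel spice box, the spatula and the big glass jar where they are.

Things in the scene. Friction and masses are not known exactly. Their poses are not given: they have to be found in the camera images.
- jar1_center (a point): clear glass spice jar, half full, with a steel screw lid, 60 mm diameter, 76 mm tall, bottom-heavy, about 0.18 kg; stands upright, z up; this point is on its axis, half-way up. Loose; may be absent
- jar2_center (a point): clear glass spice jar, half full, with a steel screw lid, 60 mm diameter, 76 mm tall, bottom-heavy, about 0.18 kg; stands upright, z up; this point is on its axis, half-way up. Loose; may be absent
- jar3_center (a point): plain steel spice tin with pressed lid, 58 mm diameter (60 mm over the lid, its top 14 mm), 68 mm tall, bottom-heavy, about 0.18 kg; stands upright, z up; this point is on its axis, half-way up. Loose; may be absent
- jar4_center (a point): plain steel spice tin with pressed lid, 58 mm diameter (60 mm over the lid, its top 14 mm), 68 mm tall, bottom-heavy, about 0.18 kg; stands upright, z up; this point is on its axis, half-way up. Loose; may be absent
- jar5_center (a point): stoneware pickle jar, white below and brown above: 60 mm diameter up to 52 mm from its foot, then a narrower shoulder, neck and knob of at most 48 mm diameter, 80 mm tall in all, bottom-heavy, about 0.18 kg; stands upright, z up; this point is on its axis, half-way up. Loose; may be absent
- jar6_center (a point): stoneware pickle jar, white below and brown above: 60 mm diameter up to 52 mm from its foot, then a narrower shoulder, neck and knob of at most 48 mm diameter, 80 mm tall in all, bottom-heavy, about 0.18 kg; stands upright, z up; this point is on its axis, half-way up. Loose; may be absent
- shelf: low wooden shelf, one open board 140 mm deep (its x axis) and 480 mm long (its y axis), 16 mm thick, its upper face 70 mm above the counter, nothing above it. Fixed. Origin on the counter under the middle of the board; x points away from the robot at yaw 0
- pail_center (a point): small round steel pail with a domed lid and a stiff (not swinging) upright bail handle; body 84 mm diameter (88 mm at the lid), top of the lid 86 mm above its foot, 0.2 kg, loose; this point is on its axis, 43 mm above its foot; z up
- pail_bail (a point): middle and highest point (bar centre) of the pail's bail, on the pail's axis, 155 mm above its foot. The bail is a 6 mm round bar in the pail's y-z plane: it falls gently to 148 mm at y = +-36 mm, then bends down to legs at y = +-48 mm. It can be pinched across x on either side of the middle, leaving the middle free for the hook, which goes in under it from the side. Axes as the pail's, z up
- hook_stand: fixed steel stand: round base 130 mm diameter, 12 mm thick; post 14 mm diameter at the origin, 245 mm tall; one 8 mm round hook arm along the stand's own -x axis, level (centre line 228 mm above the counter) out to 96 mm from the post, then turned up to its tip, 113 mm from the post, its top 247 mm above the counter. Origin on the counter at the post's foot; z up
- hook_seat (a point): top of the level part of the hook arm, 65 mm from the post axis, 232 mm above the counter: where the handle should rest; axes as hook_stand
- scale: flat white kitchen scale, 200 (its x) x 150 x 22 mm, fixed; round steel weighing plate of 124 mm diameter, its top 26.5 mm above the counter; grey key panel along its near edge (-x): black display at the robot's left, a small oblong key in the middle, the round on/off key at the robot's right. Origin under its centre
- off_key: round white on/off membrane key of the scale, 24 mm diameter. Origin at the centre of its top face, 24.5 mm above the counter; z up, x as the scale's. It goes down only 1.5 mm (about 5 N at the bottom) and answers once a finger has pushed on it with over 3 N for 0.1 s. The weighing plate begins 44 mm from the key's centre, in its +x
- dish: white ceramic dish, 150 mm diameter, 25 mm high, on the counter. Bystander; origin under its centre
- spice_box: round steel spice box, 175 mm diameter, 66 mm high, on a white plastic turntable, 18 mm high. Bystander; origin under its centre
- spatula: bamboo spatula, about 280 mm long, lying on the counter. Bystander; origin under it, 20 mm from its middle towards the blade, x along it
- big_jar: big clear glass storage jar with wooden lid, 104 mm diameter, 172 mm tall. Bystander; it stays where it is. Origin under its centre

How it is judged (in metres and radians):
On the way:
1. the scale's on/off key has been pushed by a finger with over 3 N (contact force between off_key and the fingers above 3 N), for 0.1 s.
At the end, for the whole second after the job is handed in: All jars present upright (0.12 rad) on the board, axes within 15 mm of its long middle line and 235 mm of its centre, in one unbroken row (neighbouring axes under 96 mm apart); pail hanging on the hook arm by its bail, bail middle within 30 mm sideways of the arm, 30 to 106 mm from the post (x of jar1_center in the frame of shelf between -0.015 and 0.015 m and y of jar1_center in the frame of shelf between -0.235 and 0.235 m and z of jar1_center in the frame of shelf between 0.1 and 0.116 m and angle between each of jar1_center, jar2_center, jar3_center, jar4_center, jar5_center, jar6_center's own z axis and vertical below 0.12 rad and x of jar2_center in the frame of shelf between -0.015 and 0.015 m and y of jar2_center in the frame of shelf between -0.235 and 0.235 m and z of jar2_center in the frame of shelf between 0.1 and 0.116 m and x of jar3_center in the frame of shelf between -0.015 and 0.015 m and y of jar3_center in the frame of shelf between -0.235 and 0.235 m and z of jar3_center in the frame of shelf between 0.096 and 0.112 m and x of jar4_center in the frame of shelf between -0.015 and 0.015 m and y of jar4_center in the frame of shelf between -0.235 and 0.235 m and z of jar4_center in the frame of shelf between 0.096 and 0.112 m and x of jar5_center in the frame of shelf between -0.015 and 0.015 m and y of jar5_center in the frame of shelf between -0.235 and 0.235 m and z of jar5_center in the frame of shelf between 0.102 and 0.118 m and x of jar6_center in the frame of shelf between -0.015 and 0.015 m and y of jar6_center in the frame of shelf between -0.235 and 0.235 m and z of jar6_center in the frame of shelf between 0.102 and 0.118 m and (horizontal distance between jar1_center and jar2_center below 0.096 m or horizontal distance between jar1_center and jar3_center below 0.096 m or horizontal distance between jar1_center and jar4_center below 0.096 m or horizontal distance between jar1_center and jar5_center below 0.096 m or horizontal distance between jar1_center and jar6_center below 0.096 m) and (horizontal distance between jar2_center and jar1_center below 0.096 m or horizontal distance between jar2_center and jar3_center below 0.096 m or horizontal distance between jar2_center and jar4_center below 0.096 m or horizontal distance between jar2_center and jar5_center below 0.096 m or horizontal distance between jar2_center and jar6_center below 0.096 m) and (horizontal distance between jar3_center and jar1_center below 0.096 m or horizontal distance between jar3_center and jar2_center below 0.096 m or horizontal distance between jar3_center and jar4_center below 0.096 m or horizontal distance between jar3_center and jar5_center below 0.096 m or horizontal distance between jar3_center and jar6_center below 0.096 m) and (horizontal distance between jar4_center and jar1_center below 0.096 m or horizontal distance between jar4_center and jar2_center below 0.096 m or horizontal distance between jar4_center and jar3_center below 0.096 m or horizontal distance between jar4_center and jar5_center below 0.096 m or horizontal distance between jar4_center and jar6_center below 0.096 m) and (horizontal distance between jar5_center and jar1_center below 0.096 m or horizontal distance between jar5_center and jar2_center below 0.096 m or horizontal distance between jar5_center and jar3_center below 0.096 m or horizontal distance between jar5_center and jar4_center below 0.096 m or horizontal distance between jar5_center and jar6_center below 0.096 m) and (horizontal distance between jar6_center and jar1_center below 0.096 m or horizontal distance between jar6_center and jar2_center below 0.096 m or horizontal distance between jar6_center and jar3_center below 0.096 m or horizontal distance between jar6_center and jar4_center below 0.096 m or horizontal distance between jar6_center and jar5_center below 0.096 m) and (horizontal distance between any of jar1_center, jar2_center and jar3_center below 0.096 m or horizontal distance between any of jar1_center, jar2_center and jar4_center below 0.096 m or horizontal distance between any of jar1_center, jar2_center and jar5_center below 0.096 m or horizontal distance between any of jar1_center, jar2_center and jar6_center below 0.096 m) and (horizontal distance between any of jar1_center, jar3_center and jar2_center below 0.096 m or horizontal distance between any of jar1_center, jar3_center and jar4_center below 0.096 m or horizontal distance between any of jar1_center, jar3_center and jar5_center below 0.096 m or horizontal distance between any of jar1_center, jar3_center and jar6_center below 0.096 m) and (horizontal distance between any of jar1_center, jar4_center and jar2_center below 0.096 m or horizontal distance between any of jar1_center, jar4_center and jar3_center below 0.096 m or horizontal distance between any of jar1_center, jar4_center and jar5_center below 0.096 m or horizontal distance between any of jar1_center, jar4_center and jar6_center below 0.096 m) and (horizontal distance between any of jar1_center, jar5_center and jar2_center below 0.096 m or horizontal distance between any of jar1_center, jar5_center and jar3_center below 0.096 m or horizontal distance between any of jar1_center, jar5_center and jar4_center below 0.096 m or horizontal distance between any of jar1_center, jar5_center and jar6_center below 0.096 m) and (horizontal distance between any of jar1_center, jar6_center and jar2_center below 0.096 m or horizontal distance between any of jar1_center, jar6_center and jar3_center below 0.096 m or horizontal distance between any of jar1_center, jar6_center and jar4_center below 0.096 m or horizontal distance between any of jar1_center, jar6_center and jar5_center below 0.096 m) and (horizontal distance between any of jar2_center, jar3_center and jar1_center below 0.096 m or horizontal distance between any of jar2_center, jar3_center and jar4_center below 0.096 m or horizontal distance between any of jar2_center, jar3_center and jar5_center below 0.096 m or horizontal distance between any of jar2_center, jar3_center and jar6_center below 0.096 m) and (horizontal distance between any of jar2_center, jar4_center and jar1_center below 0.096 m or horizontal distance between any of jar2_center, jar4_center and jar3_center below 0.096 m or horizontal distance between any of jar2_center, jar4_center and jar5_center below 0.096 m or horizontal distance between any of jar2_center, jar4_center and jar6_center below 0.096 m) and (horizontal distance between any of jar2_center, jar5_center and jar1_center below 0.096 m or horizontal distance between any of jar2_center, jar5_center and jar3_center below 0.096 m or horizontal distance between any of jar2_center, jar5_center and jar4_center below 0.096 m or horizontal distance between any of jar2_center, jar5_center and jar6_center below 0.096 m) and (horizontal distance between any of jar2_center, jar6_center and jar1_center below 0.096 m or horizontal distance between any of jar2_center, jar6_center and jar3_center below 0.096 m or horizontal distance between any of jar2_center, jar6_center and jar4_center below 0.096 m or horizontal distance between any of jar2_center, jar6_center and jar5_center below 0.096 m) and (horizontal distance between any of jar3_center, jar4_center and jar1_center below 0.096 m or horizontal distance between any of jar3_center, jar4_center and jar2_center below 0.096 m or horizontal distance between any of jar3_center, jar4_center and jar5_center below 0.096 m or horizontal distance between any of jar3_center, jar4_center and jar6_center below 0.096 m) and (horizontal distance between any of jar3_center, jar5_center and jar1_center below 0.096 m or horizontal distance between any of jar3_center, jar5_center and jar2_center below 0.096 m or horizontal distance between any of jar3_center, jar5_center and jar4_center below 0.096 m or horizontal distance between any of jar3_center, jar5_center and jar6_center below 0.096 m) and (horizontal distance between any of jar3_center, jar6_center and jar1_center below 0.096 m or horizontal distance between any of jar3_center, jar6_center and jar2_center below 0.096 m or horizontal distance between any of jar3_center, jar6_center and jar4_center below 0.096 m or horizontal distance between any of jar3_center, jar6_center and jar5_center below 0.096 m) and (horizontal distance between any of jar4_center, jar5_center and jar1_center below 0.096 m or horizontal distance between any of jar4_center, jar5_center and jar2_center below 0.096 m or horizontal distance between any of jar4_center, jar5_center and jar3_center below 0.096 m or horizontal distance between any of jar4_center, jar5_center and jar6_center below 0.096 m) and (horizontal distance between any of jar4_center, jar6_center and jar1_center below 0.096 m or horizontal distance between any of jar4_center, jar6_center and jar2_center below 0.096 m or horizontal distance between any of jar4_center, jar6_center and jar3_center below 0.096 m or horizontal distance between any of jar4_center, jar6_center and jar5_center below 0.096 m) and (horizontal distance between any of jar5_center, jar6_center and jar1_center below 0.096 m or horizontal distance between any of jar5_center, jar6_center and jar2_center below 0.096 m or horizontal distance between any of jar5_center, jar6_center and jar3_center below 0.096 m or horizontal distance between any of jar5_center, jar6_center and jar4_center below 0.096 m) and (horizontal distance between any of jar1_center, jar2_center, jar3_center and jar4_center below 0.096 m or horizontal distance between any of jar1_center, jar2_center, jar3_center and jar5_center below 0.096 m or horizontal distance between any of jar1_center, jar2_center, jar3_center and jar6_center below 0.096 m) and (horizontal distance between any of jar1_center, jar2_center, jar4_center and jar3_center below 0.096 m or horizontal distance between any of jar1_center, jar2_center, jar4_center and jar5_center below 0.096 m or horizontal distance between any of jar1_center, jar2_center, jar4_center and jar6_center below 0.096 m) and (horizontal distance between any of jar1_center, jar2_center, jar5_center and jar3_center below 0.096 m or horizontal distance between any of jar1_center, jar2_center, jar5_center and jar4_center below 0.096 m or horizontal distance between any of jar1_center, jar2_center, jar5_center and jar6_center below 0.096 m) and (horizontal distance between any of jar1_center, jar2_center, jar6_center and jar3_center below 0.096 m or horizontal distance between any of jar1_center, jar2_center, jar6_center and jar4_center below 0.096 m or horizontal distance between any of jar1_center, jar2_center, jar6_center and jar5_center below 0.096 m) and (horizontal distance between any of jar1_center, jar3_center, jar4_center and jar2_center below 0.096 m or horizontal distance between any of jar1_center, jar3_center, jar4_center and jar5_center below 0.096 m or horizontal distance between any of jar1_center, jar3_center, jar4_center and jar6_center below 0.096 m) and (horizontal distance between any of jar1_center, jar3_center, jar5_center and jar2_center below 0.096 m or horizontal distance between any of jar1_center, jar3_center, jar5_center and jar4_center below 0.096 m or horizontal distance between any of jar1_center, jar3_center, jar5_center and jar6_center below 0.096 m) and (horizontal distance between any of jar1_center, jar3_center, jar6_center and jar2_center below 0.096 m or horizontal distance between any of jar1_center, jar3_center, jar6_center and jar4_center below 0.096 m or horizontal distance between any of jar1_center, jar3_center, jar6_center and jar5_center below 0.096 m) and (horizontal distance between any of jar1_center, jar4_center, jar5_center and jar2_center below 0.096 m or horizontal distance between any of jar1_center, jar4_center, jar5_center and jar3_center below 0.096 m or horizontal distance between any of jar1_center, jar4_center, jar5_center and jar6_center below 0.096 m) and (horizontal distance between any of jar1_center, jar4_center, jar6_center and jar2_center below 0.096 m or horizontal distance between any of jar1_center, jar4_center, jar6_center and jar3_center below 0.096 m or horizontal distance between any of jar1_center, jar4_center, jar6_center and jar5_center below 0.096 m) and (horizontal distance between any of jar1_center, jar5_center, jar6_center and jar2_center below 0.096 m or horizontal distance between any of jar1_center, jar5_center, jar6_center and jar3_center below 0.096 m or horizontal distance between any of jar1_center, jar5_center, jar6_center and jar4_center below 0.096 m) and x of pail_bail in the frame of hook_stand between -0.106 and -0.03 m and y of pail_bail in the frame of hook_stand between -0.03 and 0.03 m and z of pail_bail in the frame of hook_stand between 0.222 and 0.25 m and angle between pail_bail's own z axis and vertical below 0.35 rad); the robot touches nothing.
It fails at once if the dish is moved more than 30 mm (distance of dish from where it was at the start of the episode above 0.03 m).
It fails at once if the spice box is moved more than 30 mm (distance of spice_box from where it was at the start of the episode above 0.03 m).
It fails at once if the spatula is moved more than 30 mm (distance of spatula from where it was at the start of the episode above 0.03 m).
It fails at once if the big jar is moved more than 30 mm (distance of big_jar from where it was at the start of the episode above 0.03 m).
Of jar1, jar2, jar3, jar4, jar5, jar6 only 4 to 6 are there at a start; the rules pass over those that are not, and their reading is None.
At some moment in a run one of jar1, jar2, jar3, jar4, jar5, jar6 may be knocked a few centimetres aside while the robot is not near it.
It also fails if it takes over 210 s, if anything falls off the work surface, if the arm or the gripper's body presses on something with over 40 N, if the wrist force passes 120 N, or if a joint passes its speed limit or range.

## Working session

There is one attempt and no reset: what is moved stays moved. The work goes in short steps, Python scripts to look and compute and a tool call to move; the robot and the scene stay as the last step left them, time stands still between calls to the robot, and variables do not carry over. Pictures are saved under pics/ and viewed, at most 14 in all, crops included, and the job is handed in when it is done.

Besides the shell and the picture viewer there is one more tool, called as name([rows], argument=value, ...), one row to a line, values as JSON. arm_command: Moves the arm, as the interface text tells. Its arguments: {"type":"object","properties":{"targets":{"type":"array","items":{"type":"array","items":{"type":"number"}}}},"required":["targets"]}

```bash
mkdir -p pics; ls
cat > h.py <<'E'
import numpy as np, cv2
from cell import env
def cam(name,fn=None):
    c=env.read_camera(name)
    if fn: cv2.imwrite(fn,cv2.resize(c["frame"][:,:,::-1],(800,600),interpolation=cv2.INTER_CUBIC))
    return c
def ray(c,u,v):
    f=192/np.tan(np.radians(c["vertical_fov"])/2); T=np.array(c["world_from_camera"])
    return T[:3,3], T[:3,:3]@np.array([(u-c["cx"])/f,(v-c["cy"])/f,1])
def at(c,u,v,z):
    o,d=ray(c,u,v); return (o+d*(z-o[2])/d[2]).round(1)
def proj(c,p):
    f=192/np.tan(np.radians(c["vertical_fov"])/2); T=np.array(c["world_from_camera"])
    q=T[:3,:3].T@(np.array(p)-T[:3,3]); return (q[:2]/q[2]*f+[c["cx"],c["cy"]]).round(1)
E
python3 - <<'E'
from h import *
import pickle
np.set_printoptions(suppress=True,precision=4)
for n in("top","side"):
    c=cam(n,f"pics/{n}0.png"); pickle.dump(c,open(n+"0.pkl","wb")); print(n,c["vertical_fov"],c["cx"],c["cy"],np.array(c["world_from_camera"]))
print(env.state())
E
```

```text
pics
top 57.541037112202716 250.95764526974426 192.34750810541297 [[  -0.005    -0.976     0.2177  137.9606]
 [  -1.        0.004    -0.0049   -9.3213]
 [   0.0039   -0.2178   -0.976  1690.7934]
 [   0.        0.        0.        1.    ]]
side 44.63560230435357 253.60354886095385 187.78103652319803 [[    0.9137    -0.2172     0.3435   -82.4713]
 [   -0.4061    -0.452      0.7942 -1316.0439]
 [   -0.0173    -0.8652    -0.5012   997.1831]
 [    0.         0.         0.         1.    ]]
{'t': 0.1, 'joints': array([ 1.1194,  0.4915,  1.5594,  0.    ,  1.0917, -0.1056]), 'qvel': array([-0.0014, -0.0028, -0.0019,  0.0002, -0.    , -0.0015]), 'tau': array([  0.0031, -61.3623, -25.8601,   0.0695,   0.0469,  -0.0001]), 'eef_pos': array([211.7304, 587.8187, 214.1061]), 'tcp_rot': array([-3.1406, -0.0001,  2.7958]), 'ft_force': array([ 0.0721, -0.3846, -0.3751]), 'moment': array([-0.0063, -0.0258,  0.0634]), 'grip_force': 0.0, 'opening': 0.999352512494324}
```

View pics/top0.png

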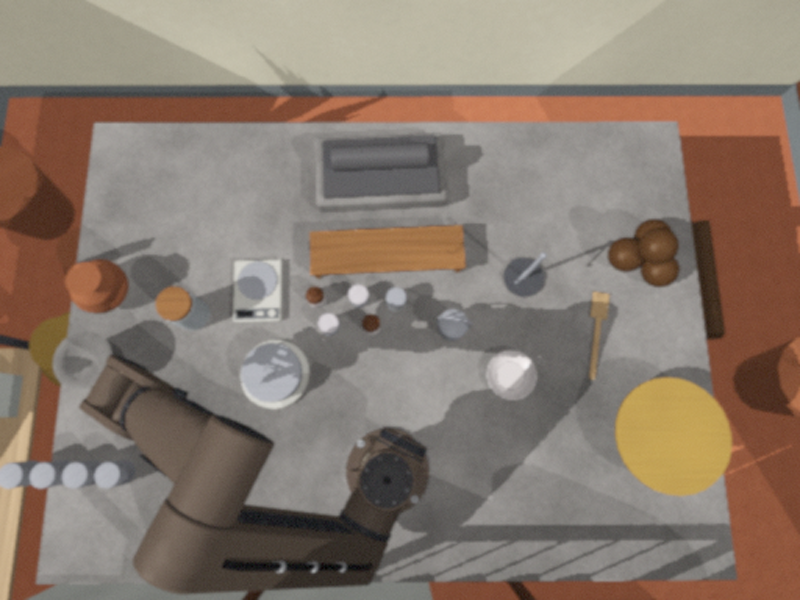

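View pics/side0.png

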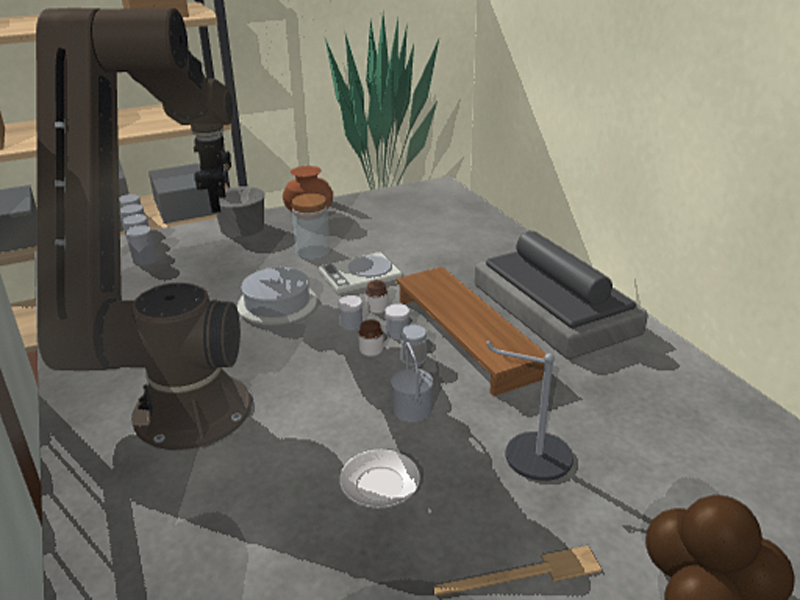

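The top view shows five jars: brown at (315,295) and (371,323), white at (358,294) and (328,323), grey at (396,297). It also shows the pail at (453,323), the stand at (525,277), the shelf at about (388,250) and the scale at (257,290). I'll enlarge these areas.

Run:
```python
import pickle,cv2
def crop(n,x0,y0,x1,y1,s,fn):
    f=pickle.load(open(n+"0.pkl","rb"))["frame"][y0:y1,x0:x1,::-1]
    im=cv2.resize(f,None,fx=s,fy=s,interpolation=cv2.INTER_CUBIC)
    for x in range((x0+9)//10*10,x1,10):
        cv2.line(im,((x-x0)*s,0),((x-x0)*s,5 if x%50 else 14),(0,255,255),1)
        if x%20==0: cv2.putText(im,str(x),((x-x0)*s,24),0,.35,(0,255,255))
    for y in range((y0+9)//10*10,y1,10):
        cv2.line(im,(0,(y-y0)*s),(6,(y-y0)*s),(0,255,255),1); cv2.putText(im,str(y),(8,(y-y0)*s+4),0,.35,(0,255,255))
    cv2.imwrite(fn,im)
crop("top",145,140,365,222,3,"/tmp/a.png")
crop("top",140,140,300,222,5,"pics/t1.png")
crop("side",200,155,360,275,5,"pics/s1.png")
crop("side",230,210,370,310,5,"pics/s2.png")
crop("top",270,140,360,222,7,"pics/t2.png")
```

```text
(no output)
```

View pics/t1.png

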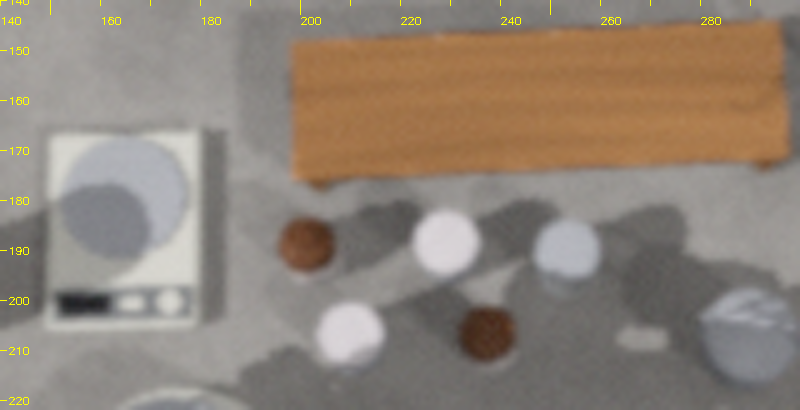

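View pics/s1.png

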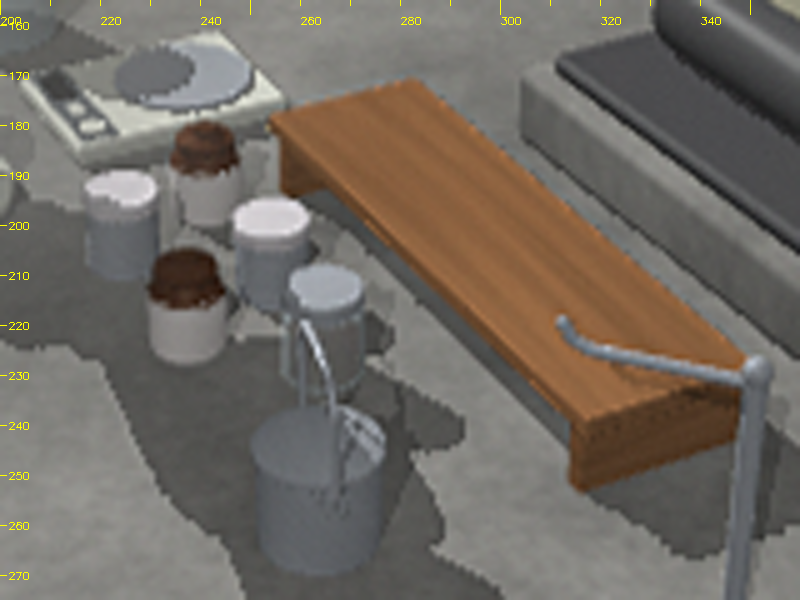

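View pics/s2.png

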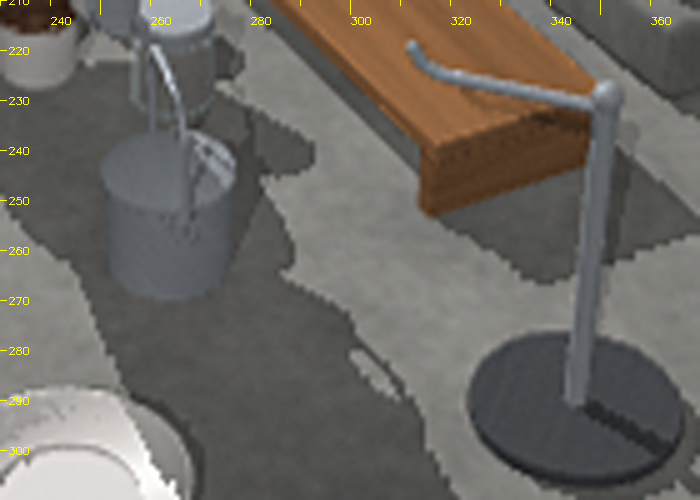

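View pics/t2.png

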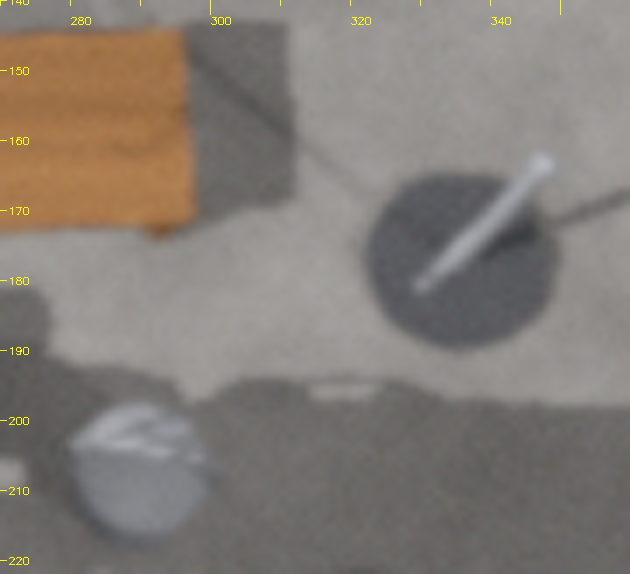

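Close up, there are two stoneware jars (A, E), two tins (B, D) and one glass jar (C). The round key is at top (173.5,200) and the stand base at (335.7,177.3), with the hook tip at (329.5,181). The pail lid is at about (289.5,206.5), with its bail running nearly left to right.

```bash
cat > m.py <<'E'
from h import *
import pickle
t=pickle.load(open("top0.pkl","rb"));s=pickle.load(open("side0.pkl","rb"))
def tri(a,b):
    o1,d1=ray(t,*a);o2,d2=ray(s,*b);d1=d1/np.linalg.norm(d1);d2=d2/np.linalg.norm(d2)
    A=np.stack([d1,-d2],1);k=np.linalg.lstsq(A,o2-o1,rcond=None)[0]
    p,q=o1+k[0]*d1,o2+k[1]*d2; return ((p+q)/2).round(1), round(float(np.linalg.norm(p-q)),1)
E
python3 - <<'E'
from m import *
for n,a,b,z in [("B",(229.3,188.3),(254,198),68),("C",(253.3,189.5),(265,212),76),("D",(210,206.5),(224,192),68),("A",(201.2,188.7),(241,184),66),("E",(237.3,206.7),(237.2,210),66),
 ("key",(173.5,200),(219,180.2),24.5),("posttop",(347,163.5),(351,229.2),245),("tip",(329.5,181),(312.6,219.2),245),("base",(335.7,177.3),(345.2,290.5),12)]:
    print(n,"top",at(t,*a,z),"side",at(s,*b,z),tri(a,b))
for u,v in [(198.3,148),(296.3,143.8),(298,171.5),(198.5,175.8)]: print("shelf",at(t,u,v,70))
for u,v in [(254,179),(282.5,170.7),(350,228),(317,240)]: print("shelf side",at(s,u,v,70))
print("pail lid t",at(t,289.5,206.5,80),"bail L/R",at(t,280.5,203,148),at(t,300,205.5,148))
print("pail s: bail far/near",at(s,260.4,220,148),at(s,267,232,148),"mid",at(s,264,224,155), "rim c",at(s,263.7,242.5,76))
print("scale corners",[at(t,*p,22) for p in [(150,166),(180,166),(178.5,205),(149,205)]],"plate",at(t,165,178,26.5))
print("dish",at(t,327,239,15),"box",at(t,176,239,60))
E
```

```text
B top [520.2  85.7  68. ] side [524.1  84.5  68. ] (array([522.3,  85.2,  67.5]), 4.0)
C top [512.  -28.6  76. ] side [515.2 -33.3  76. ] (array([514.8, -29.2,  73. ]), 4.3)
D top [432.5 175.8  68. ] side [436.6 176.4  68. ] (array([434.2, 175.3,  68.7]), 3.8)
A top [519.2 219.8  66. ] side [522.3 209.3  66. ] (array([523.6, 220. ,  59.4]), 5.6)
E top [431.3  47.3  66. ] side [435.2  36.8  66. ] (array([435.7,  46.8,  59.1]), 6.4)
key top [473.2 358.6  24.5] side [476.9 348.6  24.5] (array([477.4, 359.3,  18.2]), 6.0)
posttop top [ 586.5 -432.2  245. ] side [ 583.2 -449.7  245. ] (array([ 591.7, -436.3,  233.2]), 3.2)
tip top [ 508.8 -352.3  245. ] side [ 512.5 -361.4  245. ] (array([ 513.2, -354.8,  239.6]), 6.3)
base top [ 587.4 -439.4   12. ] side [ 590.9 -443.1   12. ] (array([ 590.1, -440.9,    9.6]), 4.3)
shelf [722.5 238.7  70. ]
shelf [ 742.5 -241.    70. ]
shelf [ 601.5 -244.5   70. ]
shelf [581.9 233.8  70. ]
shelf side [583.5 217.9  70. ]
shelf side [721.  231.5  70. ]
shelf side [ 739.  -240.8   70. ]
shelf side [ 602.1 -252.    70. ]
pail lid t [ 428.7 -197.4   80. ] bail L/R [ 432.6 -149.5  148. ] [ 420.8 -236.7  148. ]
pail s: bail far/near [ 434.9 -170.   148. ] [ 425.7 -239.3  148. ] mid [ 431.5 -204.9  155. ] rim c [ 433.8 -196.6   76. ]
scale corners [array([646.4, 483.2,  22. ]), array([645.9, 334.3,  22. ]), array([448.9, 333.8,  22. ]), array([449.5, 476.6,  22. ])] plate [583.3 404.6  26.5]
dish [ 282.2 -379.5   15. ] box [281.6 331.2  60. ]
```

arm_command([
  [-65,-26,0,8,0],
  [-115,-46,0,16,0],
  [-165,-66,0,24,0],
  [-215,-86,0,32,0],
  [-260,-103,0,40,0],
])

```text
t: 0.6
eef_pos: [400.2, 420.9, 214.5]
tcp_rot: [-3.141, 0.0, 2.092]
ft_force: [-0.1, 0.6, 0.1]
opening: 0.638
grip_force: 0.0
```

```bash
cat > d.py <<'E'
# usage: d.py x y z yawdeg : shift from the present pose in tool axes
import sys; from h import *
from scipy.spatial.transform import Rotation as R
s=env.state(); r=R.from_euler("xyz",s["tcp_rot"])
x,y,z,yaw=map(float,sys.argv[1:5])
print("pos",s["eef_pos"].round(1),"yaw",round(np.degrees(s["tcp_rot"][2]),2),"t",s["t"],"open",round(s["opening"],3),"F",s["ft_force"].round(1))
print("shift",r.inv().apply(np.array([x,y,z])-s["eef_pos"]).round(1),"roll",round((np.degrees(s["tcp_rot"][2])-yaw+180)%360-180,1))
E
python3 d.py 475 357 60 90
```

```text
pos [400.2 420.9 214.5] yaw 119.87 t 0.6 open 0.638 F [-0.1  0.6  0.1]
shift [-92.6  33.1 154.5] roll 29.9
```

arm_command([
  [0,0,0,8,0],
  [0,0,0,16,0],
  [0,0,0,24,0],
  [0,0,0,30,0],
  [0,0,0,30,0],
])

```text
t: 1.1
eef_pos: [399.0, 422.3, 214.4]
tcp_rot: [-3.141, 0.0, 1.572]
ft_force: [-0.2, 0.3, 0.2]
opening: 0.218
grip_force: 0.0
```

```bash
python3 d.py 475 357 60 90
```

```text
pos [399.  422.3 214.4] yaw 90.1 t 1.1 open 0.218 F [-0.2  0.3  0.2]
shift [-65.4  75.9 154.3] roll 0.1
```

arm_command([
  [-32,38,20,0,0],
  [-65,76,50,0,0],
  [-65,76,100,0,0],
  [-65,76,140,0,0],
  [-65,76,160,0,0],
])

```text
t: 1.6
eef_pos: [474.2, 356.2, 50.6]
tcp_rot: [-3.137, 0.003, 1.577]
ft_force: [-0.4, 1.1, 0.2]
opening: 0.005
grip_force: 0.0
```

```bash
python3 - <<'E'
from h import *
import pickle
c=cam("top");s=cam("side")
f=c["frame"][150:222,140:220,::-1];cv2.imwrite("pics/k.png",np.hstack([cv2.resize(f,None,fx=5,fy=5,interpolation=2),cv2.resize(s["frame"][150:222,200:280,::-1],None,fx=5,fy=5,interpolation=2)]))
E
python3 d.py 475 357 26 90
```

```text
pos [474.1 356.7  51.6] yaw 90.34 t 1.7 open 0.005 F [-0.4  0.1  1.1]
shift [ 0.4  1.  25.6] roll 0.3
```

View pics/k.png

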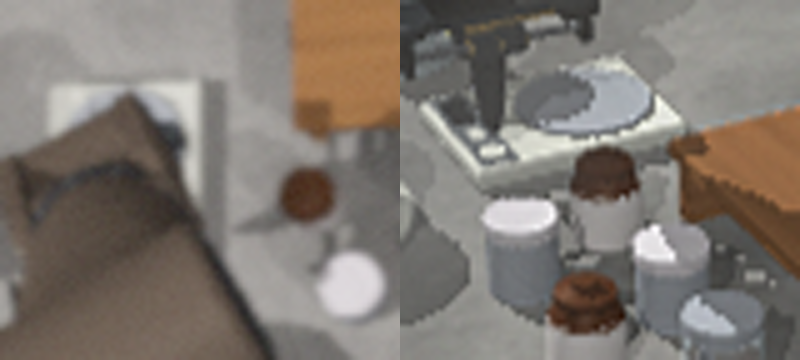

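Run:
```python
from m import *
print(proj(s,[474,356.5,51]),proj(s,[474,356.5,24.5]),proj(s,[475,353,24.5]))
```

```text
[217.4 174.1] [217.7 179.5] [218.2 179.8]
```

arm_command([
  [-2,1,8,0,0],
  [-2,1,16,0,0],
  [-2,1,22,0,0],
  [-2,1,24,0,0],
  [-2,1,25,0,0],
])

```text
t: 2.2
eef_pos: [476.4, 355.9, 29.8]
tcp_rot: [3.141, -0.0, 1.574]
ft_force: [-0.2, 0.4, -0.8]
opening: 0.003
grip_force: 0.0
```

arm_command([
  [0,0,3,0,0],
  [0,0,5,0,0],
  [0,0,6,0,0],
  [0,0,7,0,0],
  [0,0,7,0,0],
])

```text
t: 2.7
eef_pos: [476.4, 355.8, 23.3]
tcp_rot: [3.141, -0.0, 1.574]
ft_force: [-1.6, -0.9, 6.3]
opening: 0.001
grip_force: 3.6
```

arm_command([
  [0,0,1,0,0],
  [0,0,1,0,0],
  [0,0,1,0,0],
  [0,0,1,0,0],
])

```text
t: 3.1
eef_pos: [476.4, 355.8, 23.0]
tcp_rot: [3.141, -0.001, 1.574]
ft_force: [-4.0, -3.2, 16.3]
opening: 0.006
grip_force: 8.2
```

```bash
python3 d.py 522 86 110 90
```

```text
pos [476.4 355.8  23. ] yaw 90.19 t 3.1 open 0.006 F [-4.  -3.2 16.3]
shift [-269.9   44.7  -87.1] roll 0.2
```

arm_command([
  [0,0,-45,0,0],
  [0,0,-92,0,0.8],
  [-48,15,-92,0,0.8],
  [-95,30,-92,0,0.8],
  [-138,45,-92,0,0.8],
])

```text
t: 3.6
eef_pos: [522.0, 216.3, 114.1]
tcp_rot: [3.141, -0.0, 1.575]
ft_force: [1.1, 0.1, 0.4]
opening: 0.285
grip_force: 0.0
```

```bash
cat > look.py <<'E'
# look.py [save]: jar-like blobs, now vs first: mean abs change in window at each jar in both pictures
import sys; from m import *
J=dict(A=(521,218),B=(522,85.5),C=(514,-30),D=(434.5,175.5),E=(433,45))
for n,c0 in (("top",t),("side",s)):
    c=cam(n)
    if len(sys.argv)>1: pickle.dump(c,open(f"{n}_{sys.argv[1]}.pkl","wb"))
    for k,(x,y) in J.items():
        u,v=proj(c0,[x,y,40]).astype(int); w=9
        a=c0["frame"][v-w-12:v+w+12,u-w-12:u+w+12]; b=c["frame"][v-w:v+w,u-w:u+w]
        r=cv2.matchTemplate(a,b,cv2.TM_CCOEFF_NORMED); _,m,_,l=cv2.minMaxLoc(r); print(n,k,"match",round(m,2),"at",round(r[12,12],2),"moved px",(12-l[0],12-l[1]))
E
python3 look.py; python3 d.py 521 218 14 90
```

```text
top A match 0.6 at 0.23 moved px (6, 0)
top B match 0.95 at 0.95 moved px (0, 0)
top C match 0.82 at 0.8 moved px (0, 1)
top D match 0.65 at 0.04 moved px (0, 6)
top E match 0.84 at 0.8 moved px (1, 0)
side A match 1.0 at 1.0 moved px (0, 0)
side B match 0.87 at 0.87 moved px (0, 0)
side C match 0.88 at 0.88 moved px (0, 0)
side D match 0.91 at 0.91 moved px (0, 0)
side E match 0.92 at 0.92 moved px (0, 0)
pos [523.3 213.7 113.8] yaw 89.94 t 3.7 open 0.366 F [0.6 0.7 0.4]
shift [ 4.3 -2.3 99.8] roll -0.1
```

arm_command([
  [0,0,0,0,0.8],
  [0,0,0,0,0.8],
  [0,0,0,0,0.8],
  [0,0,10,0,0.8],
  [0,0,20,0,0.8],
])

```text
t: 4.2
eef_pos: [521.5, 218.5, 92.9]
tcp_rot: [3.141, -0.0, 1.575]
ft_force: [-0.5, -1.2, -0.4]
opening: 0.774
grip_force: 0.0
```

arm_command([
  [0,0,25,0,0.8],
  [0,0,50,0,0.8],
  [0,0,70,0,0.8],
  [0,0,80,0,0.8],
  [0,0,80,0,0.8],
])

```text
t: 4.7
eef_pos: [520.9, 217.8, 12.0]
tcp_rot: [-3.139, 0.001, 1.574]
ft_force: [0.0, -0.3, 0.7]
opening: 0.797
grip_force: 0.0
```

```bash
python3 d.py 521 218 14 90
```

```text
pos [520.9 217.8  12. ] yaw 90.2 t 4.7 open 0.797 F [ 0.  -0.3  0.7]
shift [ 0.2  0.1 -2. ] roll 0.2
```

arm_command([
  [0,0,0,0,0.4],
  [0,0,0,0,0.4],
  [0,0,0,0,0.4],
  [0,0,0,0,0.4],
  [0,0,-10,0,0.4],
])

```text
t: 5.2
eef_pos: [521.3, 217.7, 23.4]
tcp_rot: [-3.14, 0.0, 1.574]
ft_force: [-1.1, 0.3, -2.1]
opening: 0.628
grip_force: 30.0
```

arm_command([
  [0,0,-40,0,0.4],
  [0,0,-80,0,0.4],
  [-15,40,-92,0,0.4],
  [-40,85,-92,0,0.4],
  [-60,134,-92,0,0.4],
])

```text
t: 5.7
eef_pos: [653.1, 159.1, 117.6]
tcp_rot: [3.14, -0.0, 1.575]
ft_force: [1.1, 1.2, -2.2]
opening: 0.627
grip_force: 30.0
```

arm_command([
  [0,0,0,0,0.4],
  [0,0,10,0,0.4],
  [0,0,20,0,0.4],
  [0,0,25,0,0.4],
  [0,0,27,0,0.4],
])

```text
t: 6.2
eef_pos: [650.9, 160.5, 87.8]
tcp_rot: [-3.14, 0.0, 1.575]
ft_force: [0.3, 0.4, -2.3]
opening: 0.628
grip_force: 30.0
```

```bash
python3 d.py 655.8 157 82 90
```

```text
pos [650.9 160.5  87.8] yaw 90.24 t 6.2 open 0.628 F [ 0.3  0.4 -2.3]
shift [-3.5  4.9  5.8] roll 0.2
```

arm_command([
  [-3,5,2,0,0.4],
  [-3,5,4,0,0.4],
  [-3,5,5,0,0.4],
  [-3,5,5.5,0,0.4],
  [-3,5,6,0,0.4],
])

```text
t: 6.7
eef_pos: [657.5, 156.9, 84.5]
tcp_rot: [3.139, -0.0, 1.574]
ft_force: [-2.7, -1.4, 14.3]
opening: 0.629
grip_force: 30.0
```

arm_command([
  [0,0,-1,0,0.85],
  [0,0,-1,0,0.85],
  [0,0,-1,0,0.85],
  [0,0,-20,0,0.8],
  [0,0,-60,0,0.8],
])

```text
t: 7.2
eef_pos: [655.5, 156.7, 140.2]
tcp_rot: [-3.136, 0.001, 1.574]
ft_force: [0.0, 0.0, 0.4]
opening: 0.803
grip_force: 0.0
```

arm_command([
  [0,0,-30,0,0.8],
  [5,-50,-30,0,0.8],
  [10,-100,-30,0,0.8],
  [15,-150,-10,0,0.8],
  [18,-200,10,0,0.8],
])

```text
t: 7.7
eef_pos: [463.0, 174.0, 135.9]
tcp_rot: [3.14, -0.001, 1.574]
ft_force: [0.4, -0.1, 0.0]
opening: 0.798
grip_force: 0.0
```

```bash
python3 d.py 434.5 175.5 12 90; python3 look.py p1
```

```text
pos [463.  174.  135.9] yaw 90.19 t 7.7 open 0.798 F [ 0.4 -0.1  0. ]
shift [  1.5 -28.7 123.8] roll 0.2
top A match 0.5 at 0.44 moved px (4, 1)
top B match 0.94 at 0.94 moved px (0, 0)
top C match 0.74 at 0.71 moved px (-1, 1)
top D match 0.68 at 0.14 moved px (-7, 1)
top E match 0.84 at 0.8 moved px (1, 0)
side A match 0.55 at 0.48 moved px (-2, 0)
side B match 0.87 at 0.87 moved px (0, 0)
side C match 0.63 at 0.63 moved px (0, 0)
side D match 0.91 at 0.91 moved px (0, 0)
side E match 0.92 at 0.92 moved px (0, 0)
```

arm_command([
  [1,-29,0,0,0.8],
  [1,-29,15,0,0.8],
  [1,-29,30,0,0.8],
  [1,-29,60,0,0.8],
  [1,-29,85,0,0.8],
])

```text
t: 8.3
eef_pos: [436.7, 174.9, 50.0]
tcp_rot: [3.14, -0.0, 1.574]
ft_force: [0.5, -0.4, 0.4]
opening: 0.802
grip_force: 0.0
```

arm_command([
  [0,0,20,0,0.8],
  [0,0,33,0,0.8],
  [0,0,37,0,0.8],
  [0,0,37,0,0.4],
  [0,0,37,0,0.4],
])

```text
t: 8.8
eef_pos: [436.2, 174.8, 14.3]
tcp_rot: [3.141, -0.0, 1.574]
ft_force: [-3.3, -0.9, 2.0]
opening: 0.685
grip_force: 1.4
```

arm_command([
  [0,0,0,0,0.4],
  [0,0,0,0,0.4],
  [0,0,-10,0,0.4],
  [0,0,-40,0,0.4],
  [0,0,-80,0,0.4],
])

```text
t: 9.3
eef_pos: [435.0, 174.5, 94.4]
tcp_rot: [-3.139, 0.001, 1.574]
ft_force: [0.5, 0.3, -1.8]
opening: 0.631
grip_force: 30.0
```

```bash
python3 d.py 659.1 77 84 90
```

```text
pos [435.  174.5  94.4] yaw 90.18 t 9.3 open 0.631 F [ 0.5  0.3 -1.8]
shift [-98.2 223.8   9.8] roll 0.2
```

arm_command([
  [-25,40,-20,0,0.4],
  [-50,80,-20,0,0.4],
  [-75,120,-20,0,0.4],
  [-98,160,-20,0,0.4],
  [-98,195,-20,0,0.4],
])

```text
t: 9.8
eef_pos: [632.9, 74.5, 114.8]
tcp_rot: [3.141, 0.0, 1.571]
ft_force: [-1.4, -0.0, -2.3]
opening: 0.628
grip_force: 30.0
```

arm_command([
  [0,15,0,0,0.4],
  [0,29,0,0,0.4],
  [0,29,10,0,0.4],
  [0,29,20,0,0.4],
  [0,29,25,0,0.4],
])

```text
t: 10.3
eef_pos: [658.6, 77.6, 87.4]
tcp_rot: [-3.139, -0.0, 1.574]
ft_force: [-0.1, 0.4, -2.9]
opening: 0.621
grip_force: 30.0
```

```bash
python3 d.py 659.1 77 84 90
```

```text
pos [658.6  77.6  87.4] yaw 90.2 t 10.3 open 0.621 F [-0.1  0.4 -2.9]
shift [-0.6  0.5  3.4] roll 0.2
```

arm_command([
  [0,1,2,0,0.4],
  [0,1,3,0,0.4],
  [0,1,4,0,0.4],
  [0,1,5,0,0.4],
  [0,1,5,0,0.4],
])

```text
t: 10.8
eef_pos: [661.1, 77.5, 84.5]
tcp_rot: [3.141, -0.0, 1.574]
ft_force: [-2.8, 0.3, 4.1]
opening: 0.627
grip_force: 30.0
```

arm_command([
  [0,0,-1,0,0.85],
  [0,0,-1,0,0.85],
  [0,0,-1,0,0.85],
  [0,0,-25,0,0.8],
  [0,0,-70,0,0.8],
])

```text
t: 11.3
eef_pos: [659.7, 77.4, 151.5]
tcp_rot: [-3.136, 0.0, 1.574]
ft_force: [0.9, 0.1, 0.9]
opening: 0.802
grip_force: 0.0
```

arm_command([
  [0,0,-10,0,0.8],
  [3,-50,-10,0,0.8],
  [6,-100,0,0,0.8],
  [8,-138,20,0,0.8],
  [8,-138,30,0,0.8],
])

```text
t: 11.8
eef_pos: [518.0, 85.3, 122.8]
tcp_rot: [-3.137, 0.0, 1.575]
ft_force: [0.8, -0.3, 0.7]
opening: 0.802
grip_force: 0.0
```

```bash
python3 d.py 522 85.5 13 90; python3 look.py p2
python3 - <<'E'
from m import *
a=pickle.load(open("side_p2.pkl","rb"))["frame"][150:270,200:340,::-1]
cv2.imwrite("pics/p2.png",cv2.resize(a,None,fx=5,fy=5,interpolation=2))
E
```

```text
pos [518.   85.3 122.8] yaw 90.23 t 11.8 open 0.802 F [ 0.8 -0.3  0.7]
shift [  0.2   4.5 109.8] roll 0.2
top A match 0.79 at 0.09 moved px (6, 5)
top B match 0.53 at -0.11 moved px (-9, 3)
top C match 0.8 at 0.76 moved px (-1, 1)
top D match 0.81 at -0.36 moved px (3, 12)
top E match 0.64 at 0.21 moved px (-2, -4)
side A match 0.62 at 0.61 moved px (-1, 0)
side B match 0.96 at 0.96 moved px (0, 0)
side C match 0.73 at 0.73 moved px (0, 0)
side D match 0.29 at -0.04 moved px (-5, 2)
side E match 0.9 at 0.9 moved px (0, 0)
```

View pics/p2.png

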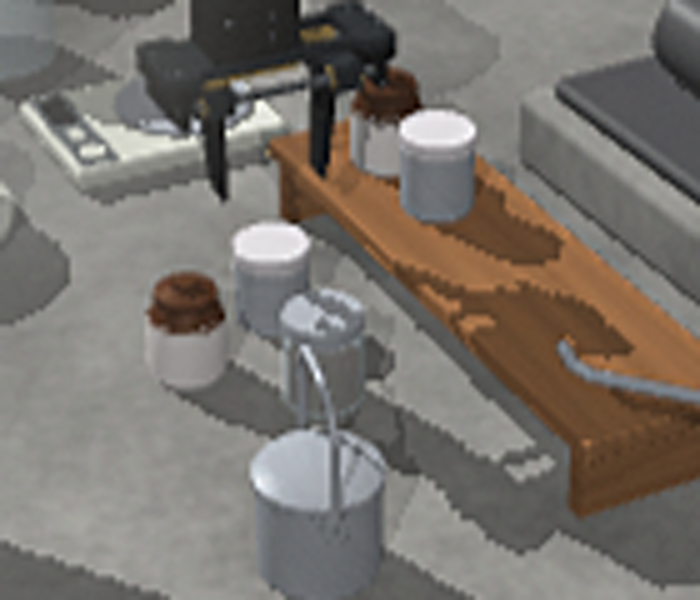

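The side view shows A and D upright in mid-board at crop (385,120) and (437,165). B, C and E have not moved. I'm picking B next.

arm_command([
  [0,2,30,0,0.8],
  [0,2,60,0,0.8],
  [0,2,85,0,0.8],
  [0,2,100,0,0.8],
  [0,2,107,0,0.8],
])

```text
t: 12.4
eef_pos: [526.2, 84.9, 15.4]
tcp_rot: [-3.141, -0.0, 1.574]
ft_force: [-0.8, -0.5, 0.4]
opening: 0.8
grip_force: 0.0
```

arm_command([
  [0,0,0,0,0.4],
  [0,0,0,0,0.4],
  [0,0,0,0,0.4],
  [0,0,0,0,0.4],
  [0,0,-10,0,0.4],
])

```text
t: 12.9
eef_pos: [524.7, 85.0, 26.8]
tcp_rot: [-3.141, -0.0, 1.574]
ft_force: [0.2, 0.1, -1.8]
opening: 0.627
grip_force: 30.0
```

```bash
python3 d.py 662.4 -3 84.5 90
```

```text
pos [524.7  85.   26.8] yaw 90.19 t 12.9 open 0.627 F [ 0.2  0.1 -1.8]
shift [-88.5 137.3 -57.9] roll 0.2
```

arm_command([
  [0,0,-45,0,0.4],
  [-20,10,-90,0,0.4],
  [-60,40,-92,0,0.4],
  [-88,80,-92,0,0.4],
  [-88,120,-92,0,0.4],
])

```text
t: 13.4
eef_pos: [646.8, -6.0, 120.8]
tcp_rot: [3.139, 0.001, 1.571]
ft_force: [0.4, 1.2, -2.3]
opening: 0.626
grip_force: 30.0
```

arm_command([
  [0,10,0,0,0.4],
  [0,18,0,0,0.4],
  [0,18,10,0,0.4],
  [0,18,20,0,0.4],
  [0,18,27,0,0.4],
])

```text
t: 13.9
eef_pos: [662.0, -2.1, 90.5]
tcp_rot: [-3.14, -0.0, 1.575]
ft_force: [0.1, 0.1, -0.9]
opening: 0.627
grip_force: 30.0
```

```bash
python3 d.py 662.4 -3 86 90
```

```text
pos [662.   -2.1  90.5] yaw 90.21 t 13.9 open 0.627 F [ 0.1  0.1 -0.9]
shift [-0.9  0.4  4.5] roll 0.2
```

arm_command([
  [0,0,2,0,0.4],
  [0,0,3,0,0.4],
  [0,0,4,0,0.4],
  [0,0,5,0,0.4],
  [0,0,5,0,0.4],
])

```text
t: 14.4
eef_pos: [663.4, -2.5, 87.6]
tcp_rot: [3.141, 0.0, 1.574]
ft_force: [-2.9, -0.0, 3.7]
opening: 0.625
grip_force: 30.0
```

Contact, so I release and go to E (433,45).

arm_command([
  [0,0,0,0,0.85],
  [0,0,-1,0,0.85],
  [0,0,-1,0,0.85],
  [0,0,-25,0,0.8],
  [0,0,-70,0,0.8],
])

```text
t: 14.9
eef_pos: [662.0, -2.4, 154.5]
tcp_rot: [-3.136, -0.001, 1.574]
ft_force: [0.4, -1.0, -0.4]
opening: 0.805
grip_force: 0.0
```

arm_command([
  [0,0,-10,0,0.8],
  [15,-50,-10,0,0.8],
  [30,-100,0,0,0.8],
  [40,-150,10,0,0.8],
  [47,-195,20,0,0.8],
])

```text
t: 15.4
eef_pos: [469.9, 43.7, 137.3]
tcp_rot: [3.141, -0.0, 1.574]
ft_force: [1.1, 0.8, -0.7]
opening: 0.799
grip_force: 0.0
```

```bash
python3 look.py p3; python3 d.py 434 44 14 90
```

```text
top A match 0.62 at -0.02 moved px (2, -4)
top B match 0.53 at 0.23 moved px (-6, 4)
top C match 0.82 at 0.61 moved px (2, 1)
top D match 0.84 at 0.16 moved px (-7, 2)
top E match 0.36 at 0.1 moved px (2, 7)
side A match 0.39 at -0.03 moved px (-12, -9)
side B match 0.55 at 0.01 moved px (4, 11)
side C match 0.83 at 0.83 moved px (0, 0)
side D match 0.32 at -0.06 moved px (-6, 4)
side E match 0.9 at 0.9 moved px (0, 0)
pos [465.   44.3 136.2] yaw 90.25 t 15.5 open 0.799 F [0.1 0.5 0.1]
shift [ -0.2 -30.1 122.4] roll 0.3
```

arm_command([
  [0,-32,0,0,0.8],
  [0,-33,20,0,0.8],
  [0,-33,45,0,0.8],
  [0,-33,70,0,0.8],
  [0,-33,90,0,0.8],
])

```text
t: 16.0
eef_pos: [439.6, 43.0, 46.5]
tcp_rot: [3.141, -0.0, 1.574]
ft_force: [0.3, 0.1, -0.1]
opening: 0.796
grip_force: 0.0
```

```bash
python3 d.py 434 44 14 90
```

```text
pos [439.6  43.   46.5] yaw 90.18 t 16.0 open 0.796 F [ 0.3  0.1 -0.1]
shift [ 1.  -5.6 32.5] roll 0.2
```

arm_command([
  [1,-4,10,0,0.8],
  [1,-4,20,0,0.8],
  [1,-4,30,0,0.8],
  [1,-4,32,0,0.8],
  [1,-4,32,0,0.6],
])

```text
t: 16.5
eef_pos: [435.1, 44.1, 15.4]
tcp_rot: [-3.142, -0.0, 1.574]
ft_force: [0.1, 0.8, 0.9]
opening: 0.76
grip_force: 0.0
```

arm_command([
  [0,0,0,0,0.4],
  [0,0,0,0,0.4],
  [0,0,0,0,0.4],
  [0,0,0,0,0.4],
  [0,0,-10,0,0.4],
])

```text
t: 17.0
eef_pos: [434.4, 44.1, 25.3]
tcp_rot: [-3.14, -0.0, 1.574]
ft_force: [-0.2, 0.0, -1.7]
opening: 0.625
grip_force: 30.0
```

```bash
python3 d.py 665.7 -83 84 90
```

```text
pos [434.4  44.1  25.3] yaw 90.19 t 17.0 open 0.625 F [-0.2  0.  -1.7]
shift [-127.9  230.8  -59.1] roll 0.2
```

arm_command([
  [0,0,-45,0,0.4],
  [0,0,-90,0,0.4],
  [-30,40,-98,0,0.4],
  [-60,80,-98,0,0.4],
  [-90,115,-98,0,0.4],
])

```text
t: 17.5
eef_pos: [551.7, -46.6, 125.3]
tcp_rot: [3.14, 0.0, 1.575]
ft_force: [0.0, 0.1, -1.6]
opening: 0.63
grip_force: 30.0
```

arm_command([
  [-30,38,0,0,0.4],
  [-38,80,0,0,0.4],
  [-38,116,0,0,0.4],
  [-38,116,5,0,0.4],
  [-38,116,15,0,0.4],
])

```text
t: 18.0
eef_pos: [666.1, -83.0, 108.6]
tcp_rot: [-3.141, -0.0, 1.574]
ft_force: [-0.5, 0.3, -1.5]
opening: 0.629
grip_force: 30.0
```

```bash
python3 d.py 665.7 -83 84 90
```

```text
pos [666.1 -83.  108.6] yaw 90.2 t 18.0 open 0.629 F [-0.5  0.3 -1.5]
shift [-0.  -0.4 24.6] roll 0.2
```

arm_command([
  [0,0,10,0,0.4],
  [0,0,17,0,0.4],
  [0,0,20,0,0.4],
  [0,0,22,0,0.4],
  [0,0,22,0,0.4],
])

```text
t: 18.5
eef_pos: [666.2, -83.1, 86.6]
tcp_rot: [-3.142, -0.0, 1.574]
ft_force: [0.1, -1.0, -2.3]
opening: 0.627
grip_force: 30.0
```

arm_command([
  [0,0,1,0,0.4],
  [0,0,2,0,0.4],
  [0,0,3,0,0.4],
  [0,0,3,0,0.4],
])

```text
t: 18.9
eef_pos: [666.5, -83.2, 86.0]
tcp_rot: [3.14, 0.0, 1.574]
ft_force: [-4.5, 0.3, 16.9]
opening: 0.629
grip_force: 30.0
```

Contact. I release and go to C (514,-30).

arm_command([
  [0,0,-2,0,0.85],
  [0,0,-2,0,0.85],
  [0,0,-2,0,0.85],
  [0,0,-25,0,0.8],
  [0,0,-70,0,0.8],
])

```text
t: 19.4
eef_pos: [664.9, -82.8, 151.0]
tcp_rot: [-3.135, -0.002, 1.574]
ft_force: [0.1, 0.1, -1.0]
opening: 0.799
grip_force: 0.0
```

arm_command([
  [0,0,-20,0,0.8],
  [18,-50,-20,0,0.8],
  [36,-100,-10,0,0.8],
  [53,-140,0,0,0.8],
  [53,-151,0,0,0.8],
])

```text
t: 19.9
eef_pos: [510.5, -28.8, 152.7]
tcp_rot: [-3.138, -0.001, 1.575]
ft_force: [0.7, 0.8, 0.3]
opening: 0.802
grip_force: 0.0
```

```bash
python3 look.py p4; python3 d.py 514 -30 16 90
python3 - <<'E'
from m import *
a=pickle.load(open("side_p4.pkl","rb"))["frame"][150:270,200:340,::-1]
cv2.imwrite("pics/p4.png",cv2.resize(a,None,fx=5,fy=5,interpolation=2))
E
```

```text
top A match 0.5 at 0.4 moved px (0, -2)
top B match 0.74 at 0.11 moved px (-9, 5)
top C match 0.35 at -0.15 moved px (7, -12)
top D match 0.83 at -0.19 moved px (6, -8)
top E match 0.86 at 0.3 moved px (-12, -11)
side A match 0.53 at 0.37 moved px (4, -1)
side B match 0.47 at -0.14 moved px (9, 12)
side C match 0.89 at 0.89 moved px (0, 0)
side D match 0.29 at -0.05 moved px (-5, 2)
side E match 0.42 at 0.18 moved px (-4, -6)
pos [514.2 -30.3 153.9] yaw 90.22 t 20.0 open 0.801 F [ 0.1 -0.1  0.2]
shift [ 3.000e-01 -1.000e-01  1.379e+02] roll 0.2
```

View pics/p4.png

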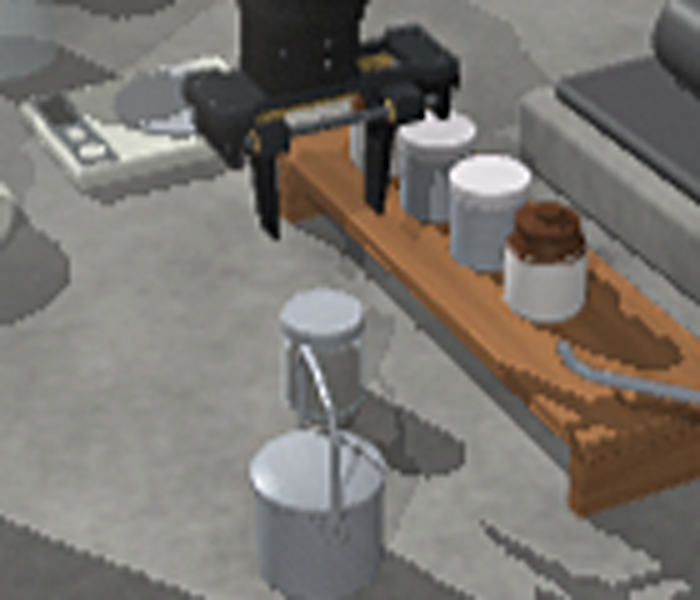

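Four jars stand in a row on the board, and C is still at crop (323,350). I descend on C.

arm_command([
  [0,0,30,0,0.8],
  [0,0,60,0,0.8],
  [0,0,90,0,0.8],
  [0,0,115,0,0.8],
  [0,0,125,0,0.8],
])

```text
t: 20.5
eef_pos: [516.0, -31.1, 26.4]
tcp_rot: [-3.14, -0.0, 1.574]
ft_force: [0.5, -0.1, 0.7]
opening: 0.8
grip_force: 0.0
```

arm_command([
  [0,0,11,0,0.8],
  [0,0,11,0,0.4],
  [0,0,11,0,0.4],
  [0,0,11,0,0.4],
  [0,0,11,0,0.4],
])

```text
t: 21.0
eef_pos: [515.6, -30.7, 18.3]
tcp_rot: [3.14, 0.0, 1.574]
ft_force: [-1.0, 0.1, 2.5]
opening: 0.628
grip_force: 30.0
```

```bash
python3 d.py 669.2 -163 84 90
```

```text
pos [515.6 -30.7  18.3] yaw 90.19 t 21.0 open 0.628 F [-1.   0.1  2.5]
shift [-132.9  153.3  -65.4] roll 0.2
```

arm_command([
  [0,0,-15,0,0.4],
  [-20,5,-60,0,0.4],
  [-60,20,-100,0,0.4],
  [-100,45,-105,0,0.4],
  [-133,80,-105,0,0.4],
])

```text
t: 21.5
eef_pos: [594.8, -163.8, 125.9]
tcp_rot: [3.138, 0.002, 1.574]
ft_force: [1.3, 0.2, -2.6]
opening: 0.627
grip_force: 30.0
```

arm_command([
  [0,40,0,0,0.4],
  [0,73,0,0,0.4],
  [0,73,10,0,0.4],
  [0,73,20,0,0.4],
  [0,73,30,0,0.4],
])

```text
t: 22.0
eef_pos: [666.0, -161.3, 91.8]
tcp_rot: [-3.141, -0.0, 1.574]
ft_force: [-0.1, -0.2, -2.2]
opening: 0.628
grip_force: 30.0
```

```bash
python3 d.py 669.2 -163 87 90
```

```text
pos [ 666.  -161.3   91.8] yaw 90.2 t 22.0 open 0.628 F [-0.1 -0.2 -2.2]
shift [-1.8  3.2  4.8] roll 0.2
```

arm_command([
  [-1,2,2,0,0.4],
  [-1,2,3,0,0.4],
  [-1,2,4,0,0.4],
  [-1,2,5,0,0.4],
  [-1,2,5,0,0.4],
])

```text
t: 22.5
eef_pos: [669.0, -162.6, 88.4]
tcp_rot: [3.141, 0.0, 1.574]
ft_force: [-1.8, -0.1, 2.9]
opening: 0.628
grip_force: 30.0
```

arm_command([
  [0,0,0,0,0.85],
  [0,0,-1,0,0.85],
  [0,0,-1,0,0.85],
  [0,0,-25,0,0.8],
  [0,0,-70,0,0.8],
])

```text
t: 23.0
eef_pos: [667.7, -162.1, 155.2]
tcp_rot: [-3.136, -0.002, 1.574]
ft_force: [0.6, -0.2, 0.5]
opening: 0.804
grip_force: 0.0
```

arm_command([
  [0,0,-40,0,0.6],
  [0,-50,-50,4,0.6],
  [0,-100,-50,8,0.6],
  [0,-145,-50,8,0.6],
  [0,-185,-50,8,0.6],
])

```text
t: 23.5
eef_pos: [481.8, -162.8, 207.7]
tcp_rot: [3.141, 0.0, 1.434]
ft_force: [1.2, -0.6, 0.4]
opening: 0.602
grip_force: 0.0
```

```bash
python3 d.py 434 -172 133 82.3
python3 - <<'E'
from m import *
for n in("top","side"):
    c=cam(n);pickle.dump(c,open(n+"_p5.pkl","wb"))
a=pickle.load(open("side_p5.pkl","rb"))["frame"][150:310,200:372,::-1]
b=pickle.load(open("top_p5.pkl","rb"))["frame"][140:220,190:360,::-1]
cv2.imwrite("pics/p5.png",cv2.resize(a,None,fx=3.7,fy=3.7,interpolation=2)); cv2.imwrite("pics/p5t.png",cv2.resize(b,None,fx=4.7,fy=4.7,interpolation=2))
E
```

```text
pos [ 481.8 -162.8  207.7] yaw 82.19 t 23.5 open 0.602 F [ 1.2 -0.6  0.4]
shift [-15.6 -46.1  74.7] roll -0.1
```

View pics/p5.png

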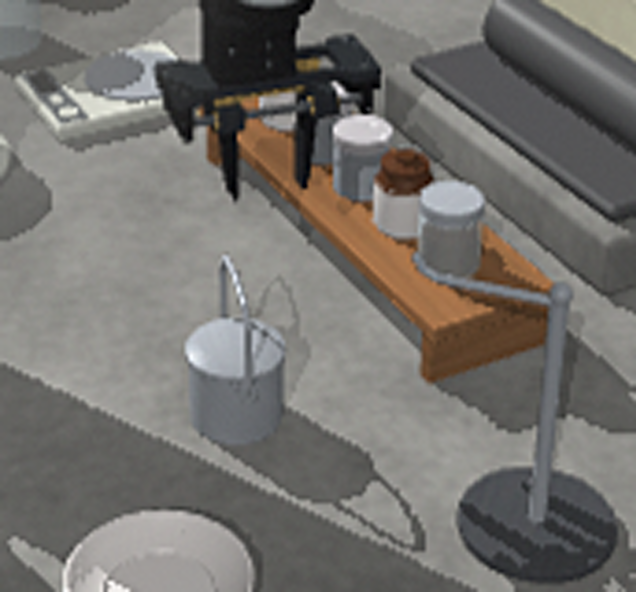

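The row of five is upright with C at the near end, at crop (450,230). The pail's bail is free at (222,258)-(247,310), so I go over to it.

arm_command([
  [-16,-40,0,0,0.6],
  [-16,-48,10,0,0.6],
  [-16,-48,20,0,0.6],
  [-16,-48,20,0,0.6],
  [-16,-48,20,0,0.6],
])

```text
t: 24.1
eef_pos: [435.2, -172.5, 187.3]
tcp_rot: [-3.141, -0.0, 1.435]
ft_force: [-1.0, 0.7, 0.6]
opening: 0.604
grip_force: 0.0
```

```bash
python3 d.py 434 -172 133 82.3
python3 - <<'E'
from m import *
for n in("top","side"):
    c=cam(n);pickle.dump(c,open(n+"_p6.pkl","wb"))
a=pickle.load(open("side_p6.pkl","rb"))["frame"][180:275,200:330,::-1]
cv2.imwrite("pics/p6.png",cv2.resize(a,None,fx=6,fy=6,interpolation=2))
print(proj(s,env.state()["eef_pos"]),proj(s,[434,-172,152]),proj(s,[434,-172,133]))
E
```

```text
pos [ 435.2 -172.5  187.3] yaw 82.21 t 24.1 open 0.604 F [-1.   0.7  0.6]
shift [ 0.4 -1.2 54.3] roll -0.1
[260.6 210.1] [260.4 219.3] [260.4 224.2]
```

View pics/p6.png

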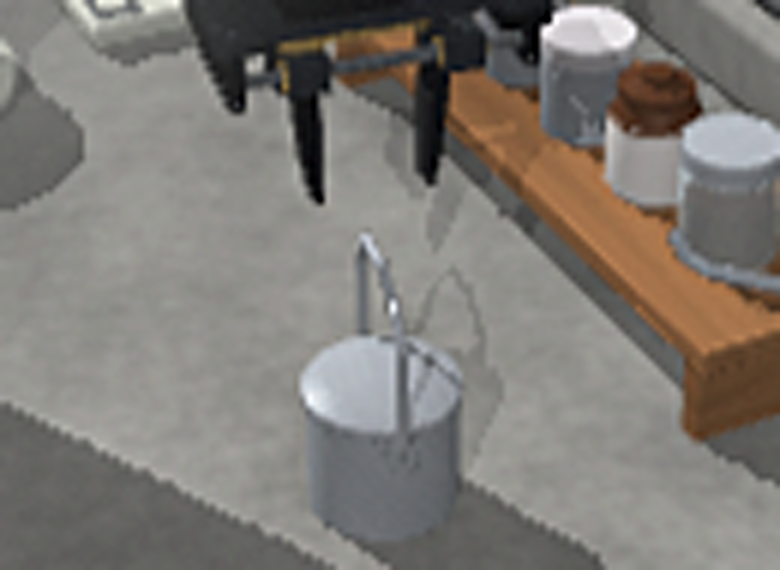

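Run:
```python
from m import *
b=np.array([1.9,1.9])
for n,p,z in [("far bend",(260.8,220),148),("near bend",(266.8,233),148),("rim c",(263.7,242.3),76),("post top",(351,229.2),245),("tip",(312.6,219.2),245),("base",(345.2,290.5),12),("C jar?",(265,212),76),("key",(219,180.2),24.5)]:
    print(n,at(s,*p,z),"corr",at(s,*(np.array(p)-b),z))
for o in(-36,0,36): print(o,proj(t,[430.5+.134*o,-197+.99*o,155 if o==0 else 148]),proj(s,[430.5+.134*o,-197+.99*o,155 if o==0 else 148])+b)
```

```text
far bend [ 436.1 -170.6  148. ] corr [ 435.1 -157.9  148. ]
near bend [ 422.8 -243.9  148. ] corr [ 421.8 -232.2  148. ]
rim c [ 434.2 -195.6   76. ] corr [ 433.  -183.5   76. ]
post top [ 583.2 -449.7  245. ] corr [ 583.6 -439.8  245. ]
tip [ 512.5 -361.4  245. ] corr [ 512.5 -350.6  245. ]
base [ 590.9 -443.1   12. ] corr [ 590.3 -433.7   12. ]
C jar? [515.2 -33.3  76. ] corr [514.4 -18.9  76. ]
key [476.9 348.6  24.5] corr [475.4 368.   24.5]
-36 [299.1 204.4] [268.  232.8]
0 [291.3 203.1] [264.6 224.7]
36 [283.1 202.4] [261.3 220.5]
```

arm_command([
  [-1,-1,15,0,0.6],
  [-1,-1,30,0,0.6],
  [-1,-1,45,0,0.6],
  [-1,-1,53,0,0.6],
  [-1,-1,53,0,0.6],
])

```text
t: 24.7
eef_pos: [433.2, -173.1, 133.9]
tcp_rot: [-3.14, -0.001, 1.435]
ft_force: [-0.0, -0.5, -0.1]
opening: 0.6
grip_force: 0.0
```

arm_command([
  [0,0,0,0,0],
  [0,0,0,0,0],
  [0,0,0,0,0],
  [0,0,0,0,0],
  [0,0,0,0,0],
])

```text
t: 25.2
eef_pos: [433.2, -173.4, 134.8]
tcp_rot: [3.141, 0.0, 1.434]
ft_force: [0.4, 0.1, -1.0]
opening: 0.239
grip_force: 0.0
```

arm_command([
  [0,0,0,0,0],
  [0,0,0,0,0],
  [0,0,-5,0,0],
  [0,0,-15,0,0],
  [0,0,-30,0,0],
])

```text
t: 25.7
eef_pos: [432.8, -173.1, 165.0]
tcp_rot: [-3.14, -0.001, 1.434]
ft_force: [0.6, 1.1, -1.6]
opening: 0.052
grip_force: 30.0
```

```bash
python3 d.py 434 -172 133 82.3
python3 - <<'E'
from m import *
for n in("top","side"):
    c=cam(n);pickle.dump(c,open(n+"_p7.pkl","wb"))
a=pickle.load(open("side_p7.pkl","rb"))["frame"][170:270,200:330,::-1]
cv2.imwrite("pics/p7.png",cv2.resize(a,None,fx=6,fy=6,interpolation=2))
print(proj(s,env.state()["eef_pos"]))
E
```

```text
pos [ 432.8 -173.1  165. ] yaw 82.19 t 25.7 open 0.052 F [ 0.6  1.1 -1.6]
shift [ 1.3  1.  32. ] roll -0.1
[260.5 215.9]
```

View pics/p7.png

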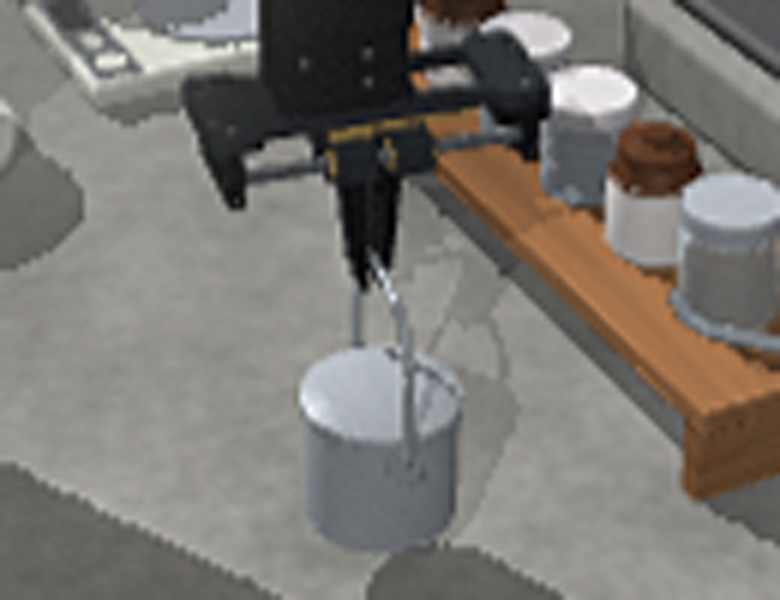

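The pail is lifted in the pinch, with the opening at 5 mm and its middle clear. I raise it, turn it square to the arm and bring it in line beyond the hook tip.

arm_command([
  [0,0,-20,0,0],
  [0,0,-40,0,0],
  [-5,3,-60,2,0],
  [-15,8,-75,5,0],
  [-30,17,-79,9,0],
])

```text
t: 26.3
eef_pos: [446.1, -205.5, 245.1]
tcp_rot: [3.139, 0.0, 1.276]
ft_force: [0.7, -1.2, -1.7]
opening: 0.055
grip_force: 30.0
```

```bash
python3 d.py 477 -281 244 43
```

```text
pos [ 446.1 -205.5  245.1] yaw 73.1 t 26.3 open 0.055 F [ 0.7 -1.2 -1.7]
shift [-63.3  51.5   1.2] roll 30.1
```

arm_command([
  [-15,12,0,6,0],
  [-30,24,0,13,0],
  [-45,36,0,20,0],
  [-57,46,0,26,0],
  [-63,51,0,30,0],
])

```text
t: 26.8
eef_pos: [476.7, -281.5, 243.0]
tcp_rot: [-3.141, 0.0, 0.749]
ft_force: [-0.4, -0.1, -2.2]
opening: 0.054
grip_force: 30.0
```

arm_command([
  [0,0,0,0,0],
  [0,0,0,0,0],
])

```text
t: 27.0
eef_pos: [476.2, -280.1, 243.2]
tcp_rot: [-3.141, -0.0, 0.756]
ft_force: [0.0, 0.6, -2.4]
opening: 0.054
grip_force: 30.0
```

```bash
python3 d.py 562 -372 244 43
python3 - <<'E'
from m import *
for n in("top","side"):
    c=cam(n);pickle.dump(c,open(n+"_p8.pkl","wb"))
a=pickle.load(open("side_p8.pkl","rb"))["frame"][180:300,230:370,::-1]
b=pickle.load(open("top_p8.pkl","rb"))["frame"][145:225,270:360,::-1]
A=cv2.resize(a,None,fx=5,fy=5,interpolation=2);cv2.imwrite("pics/p8.png",A)
cv2.imwrite("pics/p8t.png",cv2.resize(b,None,fx=7,fy=7,interpolation=2))
print(proj(s,env.state()["eef_pos"]),proj(t,env.state()["eef_pos"]))
E
```

```text
pos [ 476.2 -280.1  243.2] yaw 43.3 t 27.0 open 0.054 F [ 0.   0.6 -2.4]
shift [ -0.6 125.7  -0.9] roll 0.3
[288.1 208.7] [312.8 188.6]
```

View pics/p8.png

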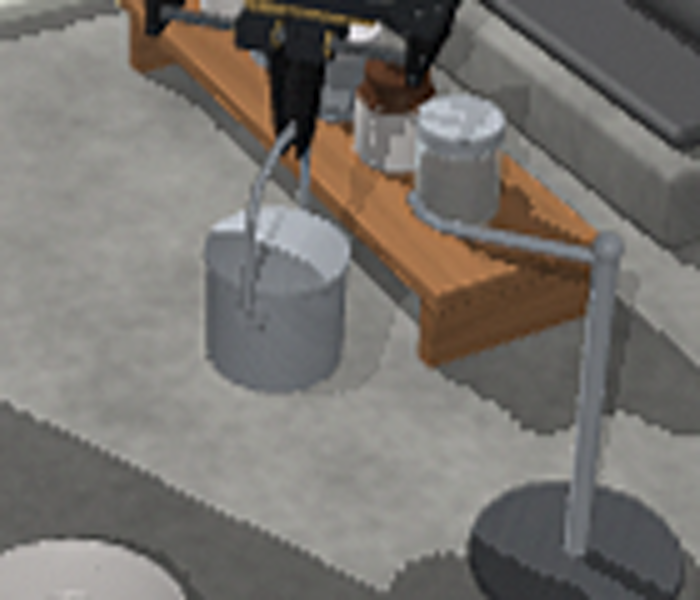

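Run:
```python
from m import *
P=np.array([588,-437.]);u=np.array([-.681,.733])
for d,z in((0,245),(20,228),(65,228),(96,228),(113,245)):
    q=[*(P+u*d),z]; print(d,proj(s,q)+[2.3,2.2],proj(t,q))
# detect pail in top: lid centre
```

```text
0 [352.1 228.6] [348.1 163.2]
20 [344.6 232. ] [343.9 167.3]
65 [329.1 228.7] [336.7 174.1]
96 [318.6 226.4] [331.8 178.9]
113 [313.2 220.3] [329.9 180.5]
```

arm_command([
  [0,20,0,0,0],
  [0,40,0,0,0],
  [0,60,0,0,0],
  [0,75,0,0,0],
  [0,85,0,0,0],
])

```text
t: 27.6
eef_pos: [535.1, -342.6, 243.4]
tcp_rot: [-3.141, -0.0, 0.755]
ft_force: [-0.5, -0.1, -1.6]
opening: 0.055
grip_force: 30.0
```

arm_command([
  [0,15,0,0,0],
  [0,30,0,0,0],
  [0,40,0,0,0],
  [0,40,0,0,0],
  [0,40,0,0,0],
])

```text
t: 28.1
eef_pos: [561.7, -371.1, 243.3]
tcp_rot: [-3.141, -0.0, 0.754]
ft_force: [0.3, -0.4, -1.6]
opening: 0.055
grip_force: 30.0
```

```bash
python3 d.py 562 -372 214 43
```

```text
pos [ 561.7 -371.1  243.3] yaw 43.21 t 28.1 open 0.055 F [ 0.3 -0.4 -1.6]
shift [-0.4  0.9 29.3] roll 0.2
```

No contact force on the way in. Lowering onto the arm; I expect it to touch at TCP z≈214.

arm_command([
  [0,0,8,0,0],
  [0,0,15,0,0],
  [0,0,20,0,0],
  [0,0,23,0,0],
  [0,0,25,0,0],
])

```text
t: 28.6
eef_pos: [561.9, -371.5, 218.1]
tcp_rot: [-3.141, -0.0, 0.754]
ft_force: [0.9, 0.3, -1.9]
opening: 0.052
grip_force: 30.0
```

arm_command([
  [0,0,1,0,0],
  [0,0,2,0,0],
  [0,0,3,0,0],
  [0,0,3,0,0],
])

```text
t: 29.0
eef_pos: [562.0, -371.5, 215.5]
tcp_rot: [-3.141, -0.0, 0.754]
ft_force: [-0.2, -0.5, -1.2]
opening: 0.056
grip_force: 30.0
```

Run:
```python
from m import *
for n in("top","side"):
    c=cam(n);pickle.dump(c,open(n+"_p9.pkl","wb"))
a=pickle.load(open("side_p9.pkl","rb"))["frame"][180:290,240:370,::-1]
cv2.imwrite("pics/p9.png",cv2.resize(a,None,fx=5,fy=5,interpolation=2))
```

arm_command([
  [0,0,1,0,0],
  [0,0,1,0,0],
  [0,0,2,0,0],
  [0,0,2,0,0],
])

```text
t: 29.5
eef_pos: [562.1, -371.7, 214.1]
tcp_rot: [3.141, -0.0, 0.754]
ft_force: [-1.9, 1.2, 4.3]
opening: 0.057
grip_force: 30.0
```

Contact comes at the expected height. I open a little and look before withdrawing.

arm_command([
  [0,0,0,0,0.1],
  [0,0,0,0,0.2],
  [0,0,0,0,0.3],
  [0,0,0,0,0.3],
  [0,0,0,0,0.3],
])

```text
t: 30.0
eef_pos: [562.0, -371.6, 213.4]
tcp_rot: [-3.141, -0.0, 0.754]
ft_force: [0.0, -0.4, 0.8]
opening: 0.299
grip_force: 0.0
```

arm_command([
  [0,0,-10,0,0.3],
  [0,0,-30,0,0.3],
  [0,0,-60,0,0.3],
  [0,0,-100,0,0.3],
  [0,0,-140,0,0.3],
])

```text
t: 30.5
eef_pos: [561.8, -371.4, 355.7]
tcp_rot: [3.142, -0.0, 0.754]
ft_force: [-0.1, 0.5, 0.5]
opening: 0.302
grip_force: 0.0
```

arm_command([
  [0,-50,0,0,0.3],
  [0,-100,0,0,0.3],
  [0,-150,0,0,0.3],
  [-30,-200,0,0,0.3],
  [-70,-230,0,0,0.3],
])

```text
t: 31.0
eef_pos: [359.9, -249.2, 354.4]
tcp_rot: [3.14, -0.0, 0.757]
ft_force: [-0.6, -0.8, 0.6]
opening: 0.298
grip_force: 0.0
```

arm_command([
  [-40,-30,-30,0,0.3],
  [-80,-60,-60,0,0.3],
  [-80,-60,-60,0,0.3],
  [-80,-60,-60,0,0.3],
])

```text
t: 31.4
eef_pos: [260.7, -262.5, 415.7]
tcp_rot: [3.137, 0.001, 0.751]
ft_force: [0.6, -0.0, -1.1]
opening: 0.294
grip_force: 0.0
```

Run:
```python
from m import *
st=env.state();print(st["eef_pos"],st["ft_force"].round(1))
for n in("top","side"):
    c=cam(n);pickle.dump(c,open(n+"_f.pkl","wb"))
a=pickle.load(open("side_f.pkl","rb"))["frame"][150:300,200:370,::-1]
b=pickle.load(open("top_f.pkl","rb"))["frame"][135:215,190:360,::-1]
A=cv2.resize(a,(453,400),interpolation=2);B=cv2.resize(b,(800,376),interpolation=2)
A=cv2.resize(a,None,fx=2.6,fy=2.6,interpolation=2)[:, :];B=cv2.resize(b,None,fx=2.1,fy=2.1,interpolation=2)
im=np.zeros((max(A.shape[0],B.shape[0]),A.shape[1]+B.shape[1],3),np.uint8);im[:A.shape[0],:A.shape[1]]=A;im[:B.shape[0],A.shape[1]:]=B
print(im.shape);cv2.imwrite("pics/f.png",im)
```

```text
[ 260.6884907  -262.54305877  415.68649512] [ 0.6 -0.  -1.1]
(390, 799, 3)
```

View pics/f.png

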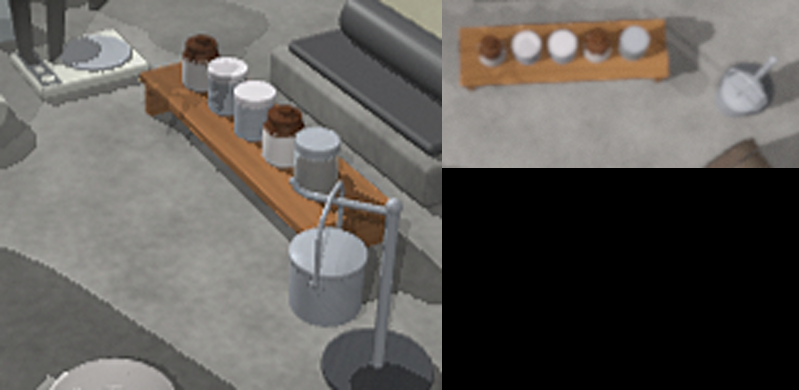

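The final view shows the pail hanging on the hook arm at (330,250) and five upright jars in a row on the board. The top view has them at (490,48), (526,44), (562,45), (598,42) and (634,42). I'll check those numerically and compare with a fresh frame.

Run:
```python
from m import *
c=pickle.load(open("top_f.pkl","rb"))
for (u,v),z in zip([(490,48),(526,44),(562,45),(598,42),(634,42)],(136,138,138,136,146)):
    p=at(c,(u-442)/2.1+190,v/2.1+135,z); r=p[:2]-[662.5,-3]
    print(p,"shelf x,y",round(r@[.999,.042],1),round(r@[-.042,.999],1))
b=cam("side")["frame"].astype(int); a=pickle.load(open("side_f.pkl","rb"))["frame"].astype(int)
d=np.abs(a-b).max(2)>40; print("changed px",d.sum(),"pail area",d[205:290,300:345].sum())
```

```text
[650.1 159.5 136. ] shelf x,y -5.6 162.9
[658.4  79.6 138. ] shelf x,y -0.6 82.7
[ 6.558e+02 -2.000e-01  1.380e+02] shelf x,y -6.6 3.1
[663.2 -80.2 136. ] shelf x,y -2.5 -77.2
[ 659.5 -159.3  146. ] shelf x,y -9.6 -156.0
changed px 115 pail area 9
```

arm_command([
  [0,0,0,0,0.3],
  [0,0,0,0,0.3],
  [0,0,0,0,0.3],
  [0,0,0,0,0.3],
  [0,0,0,0,0.3],
])

```text
t: 32.05
eef_pos: [262.1, -262.3, 413.4]
tcp_rot: [-3.141, -0.0, 0.754]
ft_force: [-0.1, 0.1, 0.6]
opening: 0.299
grip_force: 0.0
```

Run:
```python
from m import *
b=cam("side")["frame"].astype(int); a=pickle.load(open("side_f.pkl","rb"))["frame"].astype(int)
d=np.abs(a-b).max(2)>40; print("changed px",d.sum(),"pail",d[205:290,300:345].sum(),"row",d[155:235,260:335].sum(),env.state()["qvel"].round(3))
```

```text
changed px 199 pail 9 row 3 [-0.002 -0.002 -0.     0.002  0.     0.002]
```

Run:
```python
from m import *
c=pickle.load(open("top_f.pkl","rb"));f=c["frame"]
for n,x,y,z,w in [("D",659.1,77,138,1),("B",662.4,-3,138,1),("C",669.2,-163,146,1)]:
    u,v=proj(c,[x,y,z]);U,V=int(u),int(v)
    p=f[V-12:V+13,U-12:U+13].astype(int)
    m=((p[:,:,0]-p[:,:,2])<25)&(p.sum(2)>380)
    k,l,stt,ce=cv2.connectedComponentsWithStats(m.astype(np.uint8)); i=1+stt[1:,4].argmax()
    ue,ve=stt[i,0]+(stt[i,2]-1)/2+U-12, stt[i,1]+(stt[i,3]-1)/2+V-12
    print(n,"expected px",(u,v),"bbox centre",(ue,ve),stt[i],at(c,ue,ve,z))
# board edges near C column, between jars B.. use column at y=-215 and y=200
for y in(205,-215):
    x=662.5-.042*(y+3);u=int(proj(c,[x,y,70])[0]);col=f[130:190,u].astype(int);g=(col[:,0]-col[:,2])>35;r=np.where(g)[0]+130
    a=at(c,u,r.min()-.5,70);b=at(c,u,r.max()+.5,70);print("board",u,r.min(),r.max(),a,b,"mid x",(a[0]+b[0])/2,"model",x)
```

```text
D expected px (np.float64(230.6), np.float64(155.8)) bbox centre (np.float64(229.5), np.float64(157.5)) [  5   7  14  16 161] [650.9  81.9 138. ]
B expected px (np.float64(247.7), np.float64(155.1)) bbox centre (np.float64(246.5), np.float64(156.5)) [  5   6  14  16 168] [655.5   2.8 138. ]
C expected px (np.float64(282.2), np.float64(153.0)) bbox centre (np.float64(281.5), np.float64(155.0)) [  5   7  14  15 157] [ 659.5 -159.6  146. ]
board 204 148 177 [725.  210.9  70. ] [573.4 207.2  70. ] mid x 649.2 model 653.764
board 291 144 172 [ 744.2 -215.    70. ] [ 596.6 -210.6   70. ] mid x 670.4000000000001 model 671.404
```

Allowing for the top camera's known bias, all the jars are within about 6 mm of the board's middle line. The spacing is 80 mm and the scene is still, so I'm handing in.

```bash
python3 -c "
from cell import env
print(env.job_done())"
```

```text
the job is handed in; nothing more can be done
None
```

I handed the job in with the scale key pressed (16 N), all five jars present upright in a row on the shelf (80 mm between axes) and the pail hanging on the hook by its bail; the hand-in gave no verdict.

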